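# Find the high spot of the cart wheel

## Robot

A 6-joint arm with a two-finger parallel gripper is mounted at the origin on the work surface. World frame = base frame: x ahead of the robot, y to its left, z up, the work surface at z = 0. Lengths are in mm, angles in rad, forces in N, time in s.
With the tool pointing down it reaches from about 400 to 925 mm from the base axis. Payload 12.5 kg.
Tool frame: the origin (TCP) lies on the centre line of the jaws, within the pads' length; the fingertips stand 19 mm ahead of it and the grasp point (between the pads) is the TCP; y points along the fingers, x is the direction in which the jaws open and shut, and the axes are right-handed (so a half turn about y gives the same grasp; the last joint's range is limited). The gripper opens to 95 mm and grips with 3 to 60 N. Pads are 20 mm wide; open, the fingers measure 119 mm over their backs; the gripper's body (75 mm by 180 mm) begins 59 mm behind the grasp point.
Start: joints at [-1.367, 0.491, 1.559, -0, 1.092, -0.106], TCP at [190.565, -595.256, 233.661] pointing down, gripper open.
Joint ranges: [-3.1, 3.1], [-0.84, 2.19], [0.05, 2.79], [-1.13, 4.28], [0.06, 2.93], [-2.69, 2.69]. Speed limits (rad/s): [2.22, 2.22, 2.79, 3.14, 3.14, 3.14].

## Interface

Orientations are given as [roll, pitch, yaw] about the fixed x, y, z axes, in that order (R = Rz(yaw) Ry(pitch) Rx(roll)).
In Python, from cell import env gives the robot as it stands. The module is installed in compiled form; this text tells all that it offers.
- The arm moves only by the tool move_arm, never from a script. Its argument "rows" is a list of rows, each an object of numbers: "tx", "ty", "tz": the shift along the tool's x, y, z in cm; "rx", "ry", "rz": the turn, a rotation vector about the tool's x, y, z in rad; "grip": the opening in per cent of the stroke, from 0 (shut) to 100 (fully open). In form: [{"tx": .., "ty": .., "tz": .., "rx": .., "ry": .., "rz": .., "grip": ..}, ...]. A call has 1 to 10 rows; each row shifts and turns the commanded pose from where the row before left it, along the tool's axes as they then stand; what a row does not reach is not made up. A row lasts 1/12 s, in which the tool goes at most 41.7 mm and 7.16 degrees, less where a joint would pass 70% of its speed; a pose out of reach is approached as far as the arm can. A call is refused whole if a number of a shift passes 4.17 or a number of a turn 0.125, either way. A call with a gripper value outside its range is refused whole. The fingers move at their own pace and stop on an object; the grip force is fixed at half the most. Time passes only in rows, so rows that do not move let the fingers close. It gives the time, the measured TCP pose, the force and the opening at its end, in the units of the state.
- env.state(): the state, without advancing time (a new reading comes with each control period).
- env.read_camera(name): name is "side" or "top" or "wrist"; returns (picture, depth): 400x640x3 uint8, blue, green, red; 400x640 float32, mm along the optical axis (not along the pixel's ray), 0 where there is no reading.
- env.calibration(name): a dict with "vertical_fov" (degrees; the focal length in pixels is half the picture's height over the tangent of half this angle, whatever the lens; pixels are square), "cx", "cy" (the principal point, pixels), "eye" and "rotation" of the camera in the world. Camera axes: x right, y up, looking along -z (the intrinsics and any distortion apply to the point x, -y, -z); pixel columns grow to the right and rows downward; lengths in mm; the calibration is good to about 2 mm. The wrist camera is an equidistant fisheye: a pixel r from the principal point sees the ray r / f radians off the axis. A picture is of the moment at which its call begins: read the wrist's pose just before it. calibration takes no time and is no camera call; for the wrist camera it gives the pose at the moment of the call.
- env.job_done(): hands the job in, once; it reports no verdict.
The state is a dict: "t": time; "joints": joint angles; "qvel": joint speeds; "tau": joint torques, N m; "eef_pos": TCP position; "tcp_rot": TCP orientation; "ft_force": force on the tool from outside, world axes, zero at the start; "moment": the same for the moment, N m; "opening": opening from 0.0 (shut) to 1.0 (fully open).
Only numpy, scipy, OpenCV 4.12 (cv2) and the standard library are available. Lean on these libraries where they do the work, as an engineer would, in place of code of your own. Each camera call takes 0.05 s, during which the arm holds its last target.

## Task

The wooden wheel for the pull-along cart is not round: take the knob on top of it, slide it up against the gauge's sprung plunger and turn it under light pressure until you have found its highest spot (it also has a lesser one). Let go with the highest spot stopped squarely on the plunger and still touching it, ready to be sanded. Be gentle: never push the plunger in beyond about three quarters of its travel, and leave the toys around it alone.

Things in the scene. Friction and masses are not known exactly. Their poses are not given: they have to be found in the camera images.
- knob (a point): Centre of the upright round wooden knob (36 mm across, from 71 to 131 mm above the table; this point 105 mm up), one piece with the wheel below and turning with it. The point lies on the axle. Its axes are the jig board's and do not turn with the wheel: z up, -y level from the axle straight towards the plunger, the way the block slides.
- block: Carries the pale wheel (47 to 71 mm up); origin on the axle at table height, axes as knob. The rim is 50 mm from the axle but for two rises: the high spot, an arc of 28 mm radius centred 26 mm off the axle (peak 54 mm, 25 degrees to each side), and a lesser one (peak 52 mm, 16 degrees to each side) 109 degrees from it. Where is unknown; the high spot starts 35 degrees or more off the plunger.
- plunger: Sprung plunger; origin at the centre of its ball tip (10 mm across, 60 mm up), axes as knob. In plan it is 55 mm from the axle when touching the plain rim, 59 mm on the high spot's peak. It moves in up to 12 mm along -y; its spring pushes back 1.5 N per mm. The dial's needle turns 0.3 rad per mm. The gauge body (58 mm wide, 88 mm high) begins 30 mm behind.
- slide (a point): Fixed mark: where the axle stands, 105 mm up, when the plain rim just meets the plunger. Axes as knob. The block slides up to 15 mm past it, with about 1 N of friction and a damper (30 N per m/s); let go under more load, it is slowly pushed back until 1 N is left. The wheel turns on it without stops, with 0.05 N m of drag, and stays where it is left.
- tractor: Blue toy tractor, 75 by 120 mm, 87 mm high, a bystander; origin under its centre.
- moneybox: Cream ceramic money box, round, 92 mm across, 88 mm high, a bystander; origin under its centre.
- cup: Translucent orange plastic cup, 76 mm across, 85 mm high, a bystander; origin under its centre.
- roller: Crimson wooden cylinder standing on end, 44 mm across, 70 mm high, a bystander; origin under its centre.

How it is judged (in metres and radians):
On the way, in this order (a step that is already met when the one before it is completed fails the run):
1. the wheel is pressed against the plunger (contact force between plunger and block above 1 N), for 0.2 s.
2. the high spot is turned onto the plunger under pressure (contact force between plunger and block above 2 N and horizontal distance between plunger and block above 0.0577 m), for 0.3 s.
At the end, for the whole second after the job is handed in: The wheel is let go and at rest, its rim still touching the plunger (0.2 N or more), with the high spot on it: the centre of the plunger's tip stands more than 57.7 mm from the axle in plan (59 mm at the very peak, so the peak is within about 13 degrees) (contact force between plunger and block above 0.2 N and horizontal distance between plunger and block between 0.0577 and 0.06 m and linear speed of block below 0.005 m/s).
It fails at once if the plunger is pressed with more than 13.5 N (9 of its 12 mm) (contact force between plunger and block above 13.5 N).
It fails at once if a bystander toy is moved by more than 20 mm (distance of any of tractor, moneybox, cup, roller from where it was at the start of the episode above 0.02 m).
It also fails if it takes over 72 s, if anything falls off the work surface, if the arm or the gripper's body presses on something with over 40 N, if the wrist force passes 120 N, or if a joint passes its speed limit or range.

## Working session

There is one attempt and no reset: what is moved stays moved. The work goes in short steps, Python scripts to look and compute and a tool call to move; the robot and the scene stay as the last step left them, time stands still between calls to the robot, and variables do not carry over. Pictures are saved under pics/ and viewed, and the job is handed in when it is done.

Besides the shell and the picture viewer there is one more tool, called after "Request:" in YAML: its name, and indented under it one key for each argument. move_arm: Moves the arm, as the interface text tells. Its arguments: {"type":"object","properties":{"rows":{"type":"array"}},"required":["rows"]}

```bash
mkdir -p pics
python3 - <<'E'
from cell import env
import cv2, numpy as np
s=env.state(); print({k:np.round(v,3).tolist() for k,v in s.items()})
for n in ["top","side","wrist"]:
    c=env.calibration(n); print(n,c)
    p,d=env.read_camera(n); cv2.imwrite(f"pics/{n}0.png",p); np.save(f"{n}0.npy",d)
    print(env.state()['t'])
E
```

```text
{'t': 0.0, 'joints': [-1.367, 0.492, 1.559, 0.0, 1.092, -0.106], 'qvel': [0.001, -0.001, -0.003, 0.0, -0.003, 0.001], 'tau': [0.002, -61.265, -25.819, 0.069, 0.048, -0.0], 'eef_pos': [190.495, -595.022, 233.046], 'tcp_rot': [-1.571, 0.001, -1.261], 'ft_force': [-0.401, 0.426, 0.544], 'moment': [-0.028, 0.024, 0.032], 'opening': 1.0}
top {'vertical_fov': 45.267883264469496, 'cx': 318.60369110567933, 'cy': 195.7883861306449, 'eye': array([ 307.45266804,   -3.29138827, 1423.49350056]), 'rotation': array([ 0.17017801, -0.00603223, -1.56849442])}
0.05
side {'vertical_fov': 54.807830203788704, 'cx': 316.52949669647694, 'cy': 198.2930456117357, 'eye': array([510.91021047, 775.38659064, 653.21657845]), 'rotation': array([ 0.95280808, -0.00562929, -3.07508665])}
0.1
wrist {'vertical_fov': 65.70646984690485, 'cx': 317.04056035544124, 'cy': 199.13490105637956, 'eye': array([ 260.62219224, -572.44130689,  383.78456047]), 'rotation': array([-2.67374055e-01,  3.81228414e-04, -1.26076102e+00])}
0.15
```

View pics/top0.png

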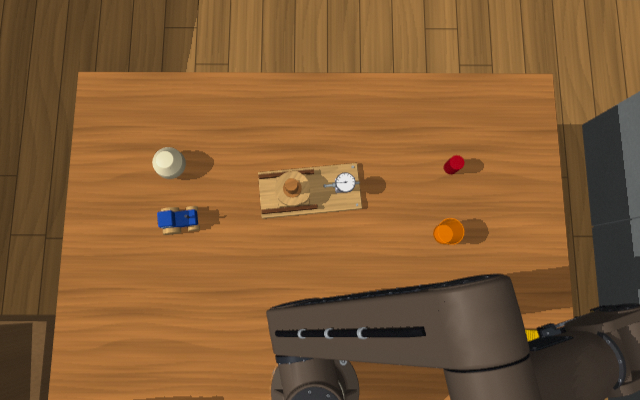

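View pics/side0.png

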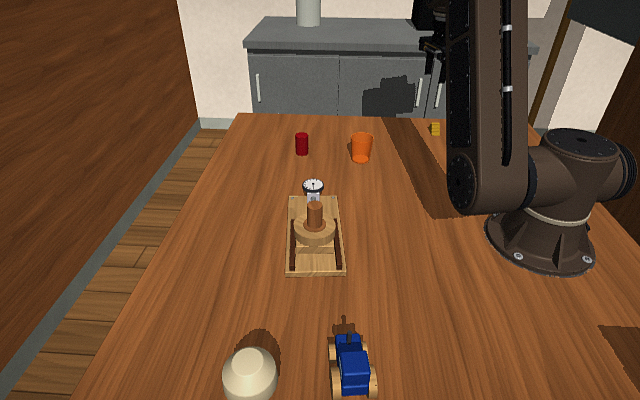

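View pics/wrist0.png

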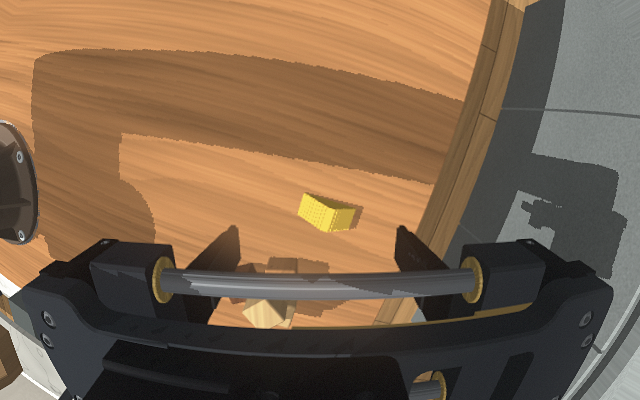

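The top view shows the wheel and knob near (291,186), the gauge dial at (345,182), the moneybox at (168,163), the tractor at (178,219), the roller at (454,165) and the cup at (448,232). The side view agrees, with the knob at (315,212). I'll zoom in and measure.

```bash
cat > h.py <<'E'
from cell import env
import cv2, numpy as np
from scipy.spatial.transform import Rotation as Ro
def cam(n):
    c=env.calibration(n); R=Ro.from_euler('xyz',c['rotation']).as_matrix()
    f=200/np.tan(np.radians(c['vertical_fov'])/2); return c,R,f
def cloud(n,d):
    c,R,f=cam(n); v,u=np.mgrid[0:400,0:640].astype(float)
    x=(u-c['cx']); y=(v-c['cy'])
    if n=='wrist':
        r=np.hypot(x,y)+1e-9; th=r/f; x=np.tan(th)*x/r; y=np.tan(th)*y/r
    else: x=x/f;y=y/f
    P=np.stack([x*d,-y*d,-d],-1)
    return P@R.T+c['eye']
def proj(n,P):
    c,R,f=cam(n); q=(np.atleast_2d(P)-c['eye'])@R
    x,y,z=q[:,0],-q[:,1],-q[:,2]
    if n=='wrist':
        r=np.hypot(x,y); th=np.arctan2(r,z); x,y=f*th*x/r,f*th*y/r
    else: x,y=f*x/z,f*y/z
    return np.stack([x+c['cx'],y+c['cy']],-1)
E
python3 - <<'E'
from h import *
for n in ['top','side']:
    d=np.load(n+'0.npy'); W=cloud(n,d); np.save(n+'W.npy',W)
    pts={'top':[(291,186),(345,182),(168,163),(178,219),(454,165),(448,232),(400,300-80),(262,192),(359,188)],'side':[(315,206),(315,240),(313,185),(250,370),(315,270)]}[n]
    for u,v in pts: print(n,(u,v),W[v,u].round(1))
p=cv2.imread('pics/top0.png'); cv2.imwrite('pics/topz.png',cv2.resize(p[150:230,245:375],None,fx=6,fy=6,interpolation=cv2.INTER_CUBIC))
p=cv2.imread('pics/side0.png'); cv2.imwrite('pics/sidez.png',cv2.resize(p[170:285,265:365],None,fx=5,fy=5,interpolation=cv2.INTER_CUBIC))
E
```

```text
top (291, 186) [557.4  65.4 126.8]
top (345, 182) [576.8 -85.7  88.7]
top (168, 163) [631.7 420.7  83. ]
top (178, 219) [474.3 393.   50.7]
top (454, 165) [ 632.3 -403.8   68.4]
top (448, 232) [ 443.1 -394.5    8.7]
top (400, 220) [ 479.3 -254.4    1.9]
top (262, 192) [559.4 156.9  20.4]
top (359, 188) [ 573.9 -132.1   13.1]
side (315, 206) [558.2  73.6 131.7]
side (315, 240) [555.  116.7  67.6]
side (313, 185) [574.1 -80.   86.9]
side (250, 370) [634.  446.4  83.7]
side (315, 270) [551.6 162.7  18.7]
```

View pics/topz.png

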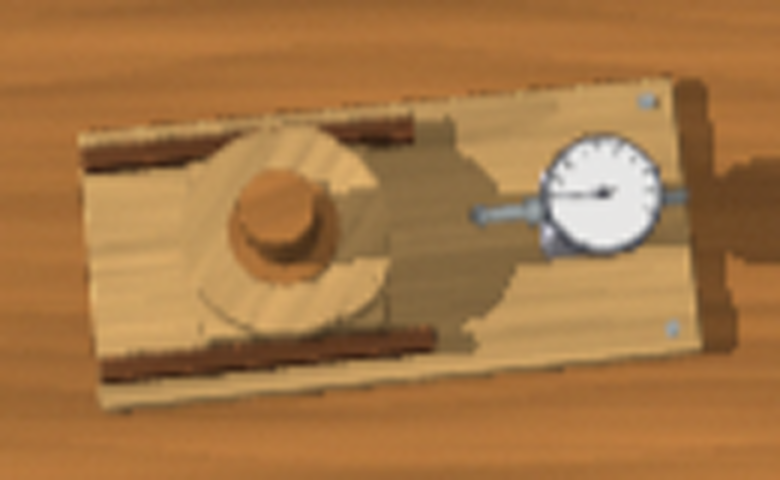

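View pics/sidez.png

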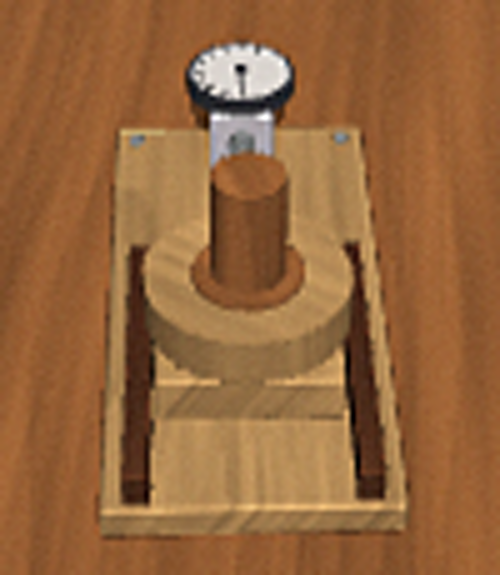

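The board runs almost along world -y. Next I'll fit the knob axle, the board direction and the plunger from the depth.

Run:
```python
from h import *
W=np.load('topW.npy'); S=np.load('sideW.npy')
def near(A,x0,x1,y0,y1,z0,z1):
    P=A.reshape(-1,3); m=(P[:,0]>x0)&(P[:,0]<x1)&(P[:,1]>y0)&(P[:,1]<y1)&(P[:,2]>z0)&(P[:,2]<z1); return P[m]
for nm,A in (('top',W),('side',S)):
    k=near(A,520,600,20,110,122,140); print(nm,'knobtop',len(k),cv2.minEnclosingCircle(k[:,:2].astype(np.float32)),k[:,2].mean(), k.mean(0))
    k=near(A,480,640,0,140,64,76); print('wheel',len(k),cv2.minEnclosingCircle(k[:,:2].astype(np.float32)),k[:,2].mean())
    b=near(A,460,680,-160,180,10,32); print('board',len(b),cv2.minAreaRect(b[:,:2].astype(np.float32)),np.median(b[:,2]))
    g=near(A,500,640,-140,-40,80,100); print('dial',len(g),cv2.minEnclosingCircle(g[:,:2].astype(np.float32)),g[:,2].mean())
    pl=near(A,500,640,-45,-5,40,78); print('plunger',len(pl),pl.round(1)[:14])
for n,(u,v) in dict(money=(168,163),tractor=(178,219),roller=(454,165),cup=(440,232)).items(): print(n,W[v,u])
```

```text
top knobtop 136 ((563.3792114257812, 65.55424499511719), 17.928762435913086) 129.76235315476376 [562.52368938  65.65389498 129.76235315]
wheel 754 ((562.1737670898438, 64.65008544921875), 51.6654052734375) 70.25795945745625
board 2817 ((574.4829711914062, -0.5135498046875), (157.91403198242188, 340.14349365234375), 8.034122467041016) 17.230105727462387
dial 308 ((578.6128540039062, -85.7249755859375), 29.004074096679688) 85.57377435357824
plunger 21 [[576.4 -26.5  60.6]
 [576.1 -29.4  62.1]
 [576.4 -32.3  60.5]
 [576.9 -35.3  57.8]
 [576.6 -38.1  59.6]
 [576.3 -41.   61.4]
 [576.9 -44.   58.4]
 [574.2 -23.7  56.5]
 [573.  -26.5  62.5]
 [573.2 -29.4  61.6]
 [572.7 -32.2  64.3]
 [572.6 -35.1  64.8]
 [574.1 -38.2  57.1]
 [572.8 -40.9  63.9]]
side knobtop 157 ((560.1001586914062, 67.69170379638672), 18.28066062927246) 129.94993829627535 [560.03461387  71.60635961 129.9499383 ]
wheel 770 ((559.6204223632812, 66.54732513427734), 52.7469482421875) 71.49087335762069
board 2269 ((565.3279418945312, 16.879837036132812), (139.86338806152344, 304.6144714355469), 5.617480754852295) 18.510788021663757
dial 245 ((575.6495971679688, -84.06793212890625), 29.919546127319336) 86.11679394966768
plunger 2 [[574.  -42.6  64.5]
 [571.4 -43.3  64.1]]
money [631.66008273 420.67279118  83.00006389]
tractor [474.31989019 393.04684995  50.68287795]
roller [ 632.34273571 -403.84546398   68.44352048]
cup [ 443.43966165 -371.72786646    4.87329662]
```

Run:
```python
from h import *
c,R,f=cam('top')
def dep(u,v,z):
    r=R@np.array([(u-c['cx'])/f,-(v-c['cy'])/f,-1]); t=(z-c['eye'][2])/r[2]; return c['eye']+t*r
def zz(x,y,z): return dep(245+(x-2.5)/6,150+(y-2.5)/6,z)
for a,b,z in [((79,133),(668,78),18),((104,408),(700,350),18),((80,170),(415,140),30),((100,382),(437,350),20),((472,216),(540,210),60)]:
    A=zz(*a,z);B=zz(*b,z); D=B-A; print(A.round(1),B.round(1),np.degrees(np.arctan2(D[0],-D[1])))
```

```text
[621.5 171.3  18. ] [ 650.8 -123.3   18. ] 5.683072169883053
[483.2 155.8  18. ] [ 513.  -137.6   18. ] 5.785439777769443
[600.1 168.9  30. ] [615.9   3.4  30. ] 5.44335758521693
[495.9 157.8  20. ] [512.3  -7.8  20. ] 5.6617028341071025
[571.8 -24.4  60. ] [574.9 -57.2  60. ] 5.331827831168263
```

Request:
move_arm:
  rows:
    - {"tx": -2.58, "tz": 2.78}
    - {"tx": -2.58, "tz": 2.78}
    - {"tx": -2.58, "tz": 2.78}
    - {"tx": -2.58, "tz": 2.78}
    - {"tx": -2.58, "tz": 2.78}
    - {"tx": -2.58, "tz": 2.78}
    - {"tx": -2.58, "tz": 2.78}
    - {"tx": -2.58, "tz": 2.78}
    - {"tx": -2.58, "tz": 2.78}
    - {"tx": -2.58, "tz": 2.78}

```text
validation failed for argument at $.ro...
```

Request:
move_arm:
  rows:
    - {"tx": -2.58, "tz": 2.78}
    - {"tx": -2.58, "tz": 2.78}
    - {"tx": -2.58, "tz": 2.78}
    - {"tx": -2.58, "tz": 2.78}
    - {"tx": -2.58, "tz": 2.78}
    - {"tx": -2.58, "tz": 2.78}
    - {"tx": -2.58, "tz": 2.78}
    - {"tx": -2.58, "tz": 2.78}
    - {"tx": -2.58, "tz": 2.78}
    - {"tx": -2.58, "tz": 2.78}

```text
validation failed for argument at $.ro...
```

Run:
```python
from h import *
s=env.state(); print({k:np.round(v,3).tolist() for k,v in s.items()})
p,d=env.read_camera('wrist'); cv2.imwrite('pics/w1.png',p); np.save('w1.npy',cloud('wrist',d))
print(env.calibration('wrist'))
```

```text
{'t': 0.15, 'joints': [-1.367, 0.491, 1.559, 0.0, 1.092, -0.106], 'qvel': [-0.0, -0.001, -0.001, 0.0, 0.002, -0.0], 'tau': [0.002, -61.29, -25.828, 0.069, 0.047, -0.0], 'eef_pos': [190.514, -595.09, 233.222], 'tcp_rot': [-1.571, 0.001, -1.261], 'ft_force': [-0.118, -0.394, 0.065], 'moment': [0.018, -0.004, 0.014], 'opening': 1.001}
{'vertical_fov': 65.70646984690485, 'cx': 317.04056035544124, 'cy': 199.13490105637956, 'eye': array([ 260.62736683, -572.46521972,  383.95202036]), 'rotation': array([-2.67409741e-01,  3.16175281e-05, -1.26076171e+00])}
```

View pics/w1.png

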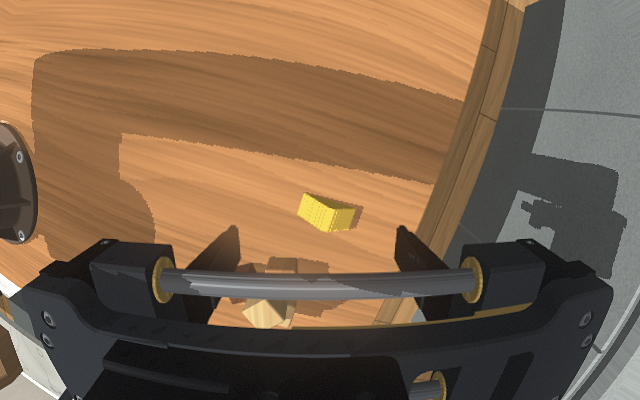

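The picture hasn't changed because both moves were refused. Each row probably needs all seven keys, so I'll send complete rows.

Request:
move_arm:
  rows:
    - {"tx": -2.58, "ty": 0, "tz": 2.78, "rx": 0, "ry": 0, "rz": 0, "grip": 100}
    - {"tx": -2.58, "ty": 0, "tz": 2.78, "rx": 0, "ry": 0, "rz": 0, "grip": 100}
    - {"tx": -2.58, "ty": 0, "tz": 2.78, "rx": 0, "ry": 0, "rz": 0, "grip": 100}
    - {"tx": -2.58, "ty": 0, "tz": 2.78, "rx": 0, "ry": 0, "rz": 0, "grip": 100}
    - {"tx": -2.58, "ty": 0, "tz": 2.78, "rx": 0, "ry": 0, "rz": 0, "grip": 100}
    - {"tx": -2.58, "ty": 0, "tz": 2.78, "rx": 0, "ry": 0, "rz": 0, "grip": 100}
    - {"tx": -2.58, "ty": 0, "tz": 2.78, "rx": 0, "ry": 0, "rz": 0, "grip": 100}
    - {"tx": -2.58, "ty": 0, "tz": 2.78, "rx": 0, "ry": 0, "rz": 0, "grip": 100}
    - {"tx": -2.58, "ty": 0, "tz": 2.78, "rx": 0, "ry": 0, "rz": 0, "grip": 100}
    - {"tx": -2.58, "ty": 0, "tz": 2.78, "rx": 0, "ry": 0, "rz": 0, "grip": 100}

```text
t: 1.03
eef_pos: [377.2, -263.1, 233.7]
tcp_rot: [-1.571, -0.0, -1.261]
ft_force: [1.4, -1.1, -0.4]
opening: 1.0
```

Request:
move_arm:
  rows:
    - {"tx": -2.58, "ty": 0, "tz": 2.78, "rx": 0, "ry": 0, "rz": 0, "grip": 100}
    - {"tx": -2.58, "ty": 0, "tz": 2.78, "rx": 0, "ry": 0, "rz": 0, "grip": 100}
    - {"tx": -2.58, "ty": 0, "tz": 2.78, "rx": 0, "ry": 0, "rz": 0, "grip": 100}
    - {"tx": -2.58, "ty": 0, "tz": 2.78, "rx": 0, "ry": 0, "rz": 0, "grip": 100}
    - {"tx": -2.58, "ty": 0, "tz": 2.78, "rx": 0, "ry": 0, "rz": 0, "grip": 100}
    - {"tx": -2.58, "ty": 0, "tz": 2.78, "rx": 0, "ry": 0, "rz": 0, "grip": 100}
    - {"tx": -2.58, "ty": 0, "tz": 2.78, "rx": 0, "ry": 0, "rz": 0, "grip": 100}
    - {"tx": -2.58, "ty": 0, "tz": 2.78, "rx": 0, "ry": 0, "rz": 0, "grip": 100}
    - {"tx": -2.58, "ty": 0, "tz": 2.78, "rx": 0, "ry": 0, "rz": 0, "grip": 100}
    - {"tx": -2.58, "ty": 0, "tz": 2.78, "rx": 0, "ry": 0, "rz": 0, "grip": 100}

```text
t: 1.87
eef_pos: [563.3, 67.7, 233.6]
tcp_rot: [-1.571, -0.0, -1.261]
ft_force: [0.4, -1.3, -0.3]
opening: 0.997
```

Run:
```python
from h import *
s=env.state(); print({k:np.round(v,3).tolist() for k,v in s.items()})
p,d=env.read_camera('wrist'); cv2.imwrite('pics/w2.png',p); np.save('w2.npy',cloud('wrist',d))
```

```text
{'t': 1.867, 'joints': [0.003, 0.409, 1.703, -0.0, 1.03, 1.264], 'qvel': [0.721, 0.372, -0.625, -0.001, 0.249, 0.718], 'tau': [-3.405, -58.782, -21.039, 0.157, -0.406, -1.121], 'eef_pos': [563.332, 67.671, 233.595], 'tcp_rot': [-1.571, -0.0, -1.261], 'ft_force': [0.371, -1.256, -0.279], 'moment': [-0.088, -0.029, 0.013], 'opening': 0.997}
```

View pics/w2.png

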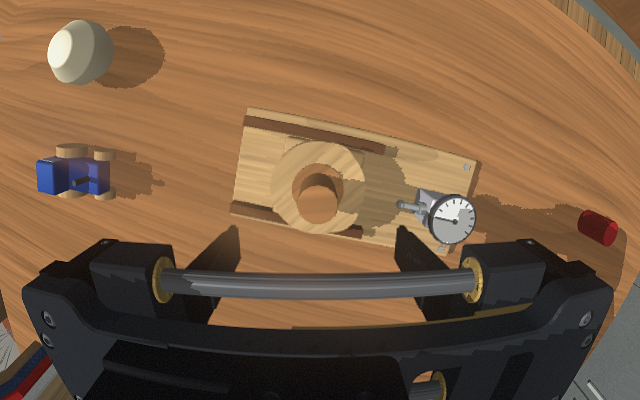

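The wheel sits at about (319,187) with the knob in view, and the dial is at (452,218). The arm was still settling, so I'll take another picture and measure the rim radius against bearing.

Run:
```python
from h import *
p,d=env.read_camera('wrist')
W=cloud('wrist',d)
cv2.imwrite('pics/w3.png',p); np.save('w3.npy',W)
s=env.state(); print(s['eef_pos'],np.abs(s['qvel']).max())
cv2.imwrite('pics/w3z.png',cv2.resize(p[120:260,230:400],None,fx=4.5,fy=4.2,interpolation=cv2.INTER_CUBIC)[:590])
k=W[(W[...,2]>122)&(W[...,2]<136)&(abs(W[...,0]-562)<40)&(abs(W[...,1]-66)<40)]
kc,kr=cv2.minEnclosingCircle(k[:,:2].astype(np.float32)); print('knob',kc,kr,k[:,2].mean())
w=W[(W[...,2]>62)&(W[...,2]<80)&(abs(W[...,0]-562)<70)&(abs(W[...,1]-66)<70)]
print('wheel',len(w),cv2.minEnclosingCircle(w[:,:2].astype(np.float32)),np.median(w[:,2]))
c=np.array(kc)
v=w[:,:2]-c; th=np.degrees(np.arctan2(v[:,1],v[:,0])); r=np.hypot(*v.T)
for a in range(-180,180,10):
    m=abs(th-a)<5; rr=np.sort(r[m])[-6:]; print(a,rr.round(1))
```

```text
[564.38277751  69.60125153 233.1884325 ] 0.070700688641641
knob (561.0078125, 64.80221557617188) 18.301881790161133 129.98002069678137
wheel 5361 ((560.3477783203125, 62.60344696044922), 52.19101333618164) 70.44610451664397
-180 [48.1 48.7 48.9 49.5 49.6 49.9]
-170 [48.8 48.9 49.  49.2 49.5 49.5]
-160 [49.  49.  49.  49.3 49.3 49.5]
-150 [49.4 49.4 49.7 49.9 50.  50. ]
-140 [50.9 51.2 51.4 51.6 51.8 52.5]
-130 [52.9 52.9 53.3 53.4 53.8 53.9]
-120 [53.5 53.7 53.8 53.8 53.8 54.4]
-110 [52.4 52.5 52.6 52.9 53.3 53.3]
-100 [49.8 49.9 49.9 50.2 50.4 50.8]
-90 [49.1 49.2 49.4 49.6 49.9 50.4]
-80 [49.2 49.4 49.4 50.1 50.3 50.6]
-70 [49.9 50.  50.  50.1 50.2 50.2]
-60 [49.3 49.4 49.4 50.1 50.2 50.5]
-50 [49.1 49.4 49.5 49.7 49.7 49.9]
-40 [49.1 49.3 49.4 49.5 49.9 50.4]
-30 [49.6 49.8 49.8 49.9 50.  50.5]
-20 [51.  51.3 51.3 51.4 51.8 51.9]
-10 [51.2 51.3 51.4 51.5 51.8 51.9]
0 [50.2 50.3 50.3 50.6 50.9 51. ]
10 [49.6 49.6 49.6 49.7 49.8 49.8]
20 [49.4 49.4 49.4 49.4 49.5 49.5]
30 [49.5 49.7 49.8 49.8 49.9 49.9]
40 [49.2 49.4 49.6 49.9 50.1 50.1]
50 [49.1 49.3 49.5 49.6 49.7 50.1]
60 [49.2 49.3 49.3 49.4 49.9 49.9]
70 [48.9 49.1 49.2 49.3 49.4 49.7]
80 [49.1 49.1 49.1 49.5 49.5 49.9]
90 [49.  49.1 49.2 49.4 49.5 49.8]
100 [48.5 48.8 48.9 49.  49.1 49.1]
110 [48.9 49.  49.1 49.1 49.2 49.3]
120 [48.7 49.  49.3 49.4 49.7 50.2]
130 [49.1 49.5 49.7 50.  50.1 50.1]
140 [49.1 49.3 49.5 49.6 49.7 50.2]
150 [49.  49.1 49.5 49.7 49.8 49.8]
160 [49.7 49.7 49.8 49.9 49.9 50. ]
170 [49.6 49.7 49.8 50.  50.1 50.5]
```

View pics/w3z.png

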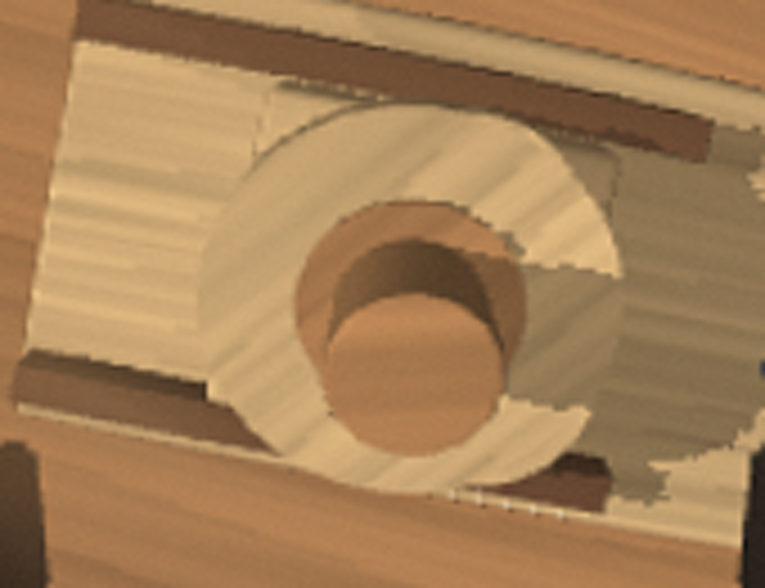

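The rim's high spot is at world bearing about -122° and the lesser rise at about -15°, 107° away, which fits the 109° given. The plunger lies at about -84.4°, so the wheel needs roughly +38° (counter-clockwise from above). I'll line the jaws up with the slide direction and shift over the knob first.

Request:
move_arm:
  rows:
    - {"tx": 0, "ty": 0, "tz": 0, "rx": 0, "ry": 0.106, "rz": 0, "grip": 80}
    - {"tx": 0, "ty": 0, "tz": 0, "rx": 0, "ry": 0.106, "rz": 0, "grip": 80}
    - {"tx": 0.38, "ty": 2, "tz": -0.33, "rx": 0, "ry": 0, "rz": 0, "grip": 80}
    - {"tx": 0, "ty": 0, "tz": 0, "rx": 0, "ry": 0, "rz": 0, "grip": 80}
    - {"tx": 0, "ty": 0, "tz": 0, "rx": 0, "ry": 0, "rz": 0, "grip": 80}

```text
t: 2.38
eef_pos: [559.3, 61.2, 213.2]
tcp_rot: [-1.573, 0.0, -1.473]
ft_force: [-0.3, 0.3, 0.1]
opening: 0.808
```

Run:
```python
from h import *
from scipy.optimize import least_squares
s=env.state(); print(s['eef_pos'],s['tcp_rot'],s['joints'],np.abs(s['qvel']).max())
p,d=env.read_camera('wrist')
W=cloud('wrist',d)
cv2.imwrite('pics/w4.png',p); np.save('w4.npy',W)
k=W[(W[...,2]>122)&(W[...,2]<136)&(abs(W[...,0]-562)<40)&(abs(W[...,1]-66)<40)]
print('knob',cv2.minEnclosingCircle(k[:,:2].astype(np.float32)),k[:,2].mean())
w=W[(W[...,2]>62)&(W[...,2]<80)&(abs(W[...,0]-562)<70)&(abs(W[...,1]-66)<70)][:,:2]
# outer rim per 3deg about a fitted center
c=np.array([561,65.])
def rim(c):
    v=w-c; th=np.degrees(np.arctan2(v[:,1],v[:,0])); r=np.hypot(*v.T); A=np.arange(-180,180,4)
    return A,np.array([np.sort(r[abs((th-a+180)%360-180)<2])[-3] if (abs((th-a+180)%360-180)<2).sum()>3 else np.nan for a in A])
def model(A,p):
    da=np.radians((A-p+180)%360-180); R=np.full(A.shape,50.)
    x=26*np.cos(da); y=26*np.sin(da); m=abs(da)<np.radians(26)
    R[m]=np.maximum(50,(x+np.sqrt(np.maximum(28**2-y**2,0)))[m])
    return R
best=None
for cx in np.arange(557,566,.5):
  for cy in np.arange(60,70,.5):
    A,r=rim(np.array([cx,cy])); ok=np.isfinite(r)
    for ph in range(-140,-104,2):
        da2=(A-ph-109+180)%360-180; m=ok&(abs(da2)>18)
        e=r-model(A,ph); e=e[m]-np.median(e[m]); q=np.mean(np.abs(e))
        if best is None or q<best[0]: best=(q,cx,cy,ph)
print(best); A,r=rim(np.array(best[1:3])); print(list(zip(A.tolist(),r.round(1).tolist())))
```

```text
[559.33794882  61.16732832 213.21533205] [-1.57278101e+00  8.09056583e-05 -1.47278622e+00] [-8.40623399e-03  4.25589771e-01  1.73708492e+00 -1.56866519e-04
  9.80900015e-01  1.46446730e+00] 0.030158067623971364
knob ((563.326904296875, 67.28265380859375), 18.030651092529297) 130.89618349099624
(np.float64(0.31787328917550367), np.float64(563.5), np.float64(67.0), -124)
[(-180, 49.2), (-176, 48.9), (-172, 48.7), (-168, 48.9), (-164, 49.5), (-160, 48.8), (-156, 49.7), (-152, 50.0), (-148, 49.0), (-144, 49.2), (-140, 51.2), (-136, 52.3), (-132, 52.8), (-128, 53.2), (-124, 53.0), (-120, 53.4), (-116, 53.0), (-112, 52.3), (-108, 51.4), (-104, 49.6), (-100, 48.6), (-96, 48.5), (-92, 49.2), (-88, 49.7), (-84, 49.4), (-80, 49.5), (-76, 49.7), (-72, 48.4), (-68, 48.9), (-64, 48.7), (-60, 48.8), (-56, 49.2), (-52, 48.4), (-48, 49.2), (-44, 48.0), (-40, 48.5), (-36, 48.5), (-32, 48.2), (-28, 49.6), (-24, 49.9), (-20, 50.8), (-16, 51.3), (-12, 51.2), (-8, 50.9), (-4, 50.4), (0, 49.9), (4, 49.2), (8, 49.3), (12, 49.3), (16, 49.4), (20, 49.5), (24, 49.8), (28, 49.2), (32, 49.2), (36, 49.5), (40, 48.9), (44, 49.3), (48, 49.2), (52, 49.2), (56, 49.4), (60, 49.2), (64, 49.3), (68, 48.8), (72, 49.5), (76, 49.3), (80, 49.3), (84, 49.3), (88, 48.8), (92, 49.7), (96, 48.9), (100, 48.8), (104, 49.6), (108, 49.1), (112, 49.4), (116, 50.0), (120, 49.6), (124, 49.3), (128, 49.9), (132, 50.0), (136, 49.0), (140, 49.5), (144, 49.6), (148, 49.6), (152, 49.2), (156, 49.4), (160, 50.0), (164, 49.6), (168, 49.3), (172, 49.4), (176, 49.4)]
```

The settled image puts the knob at about (563,67), in agreement with the top camera, and the high spot at about -123°. I'll correct the position, descend and close.

Request:
move_arm:
  rows:
    - {"tx": -0.53, "ty": 0, "tz": 0.36, "rx": 0, "ry": 0, "rz": 0, "grip": 80}
    - {"tx": 0, "ty": 2.2, "tz": 0, "rx": 0, "ry": 0, "rz": 0, "grip": 80}
    - {"tx": 0, "ty": 2.2, "tz": 0, "rx": 0, "ry": 0, "rz": 0, "grip": 80}
    - {"tx": 0, "ty": 2.2, "tz": 0, "rx": 0, "ry": 0, "rz": 0, "grip": 80}
    - {"tx": 0, "ty": 2.2, "tz": 0, "rx": 0, "ry": 0, "rz": 0, "grip": 80}
    - {"tx": 0, "ty": 2.0, "tz": 0, "rx": 0, "ry": 0, "rz": 0, "grip": 80}
    - {"tx": 0, "ty": 0, "tz": 0, "rx": 0, "ry": 0, "rz": 0, "grip": 80}
    - {"tx": 0, "ty": 0, "tz": 0, "rx": 0, "ry": 0, "rz": 0, "grip": 60}

```text
t: 3.1
eef_pos: [563.2, 67.4, 105.8]
tcp_rot: [-1.572, 0.0, -1.473]
ft_force: [-0.3, -0.8, 0.4]
opening: 0.77
```

Run:
```python
from h import *
s=env.state(); print(s['eef_pos'],s['tcp_rot'],s['ft_force'],s['opening'])
p,d=env.read_camera('wrist'); cv2.imwrite('pics/w5.png',p)
p,d=env.read_camera('side'); cv2.imwrite('pics/s5.png',cv2.resize(p[120:285,225:405],None,fx=3.5,fy=3.5))
```

```text
[563.20880911  67.43434656 105.76585358] [-1.57160924e+00  2.73494470e-05 -1.47270935e+00] [-0.34868207 -0.80956073  0.39921379] 0.7695251790231616
```

View pics/w5.png

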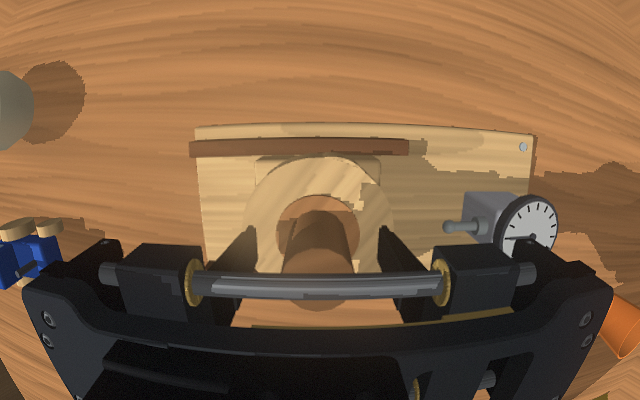

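View pics/s5.png

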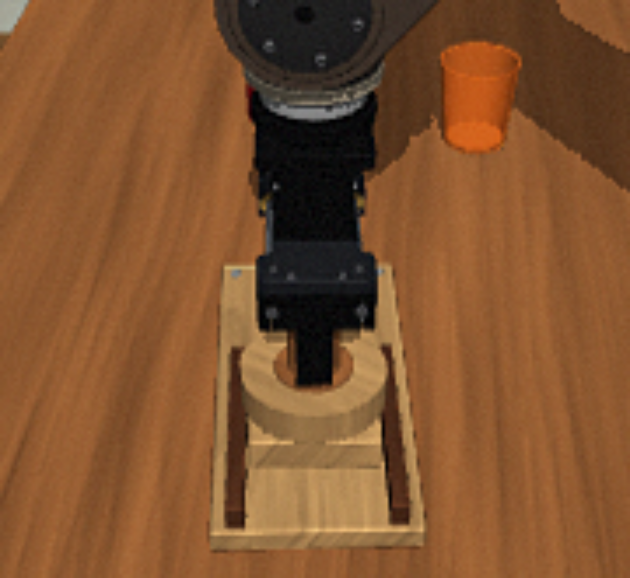

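The knob stands between the open jaws, at (318,250) in the wrist view. The plunger ball is visible at (449,227) and the needle at about (515,237). Closing now.

Request:
move_arm:
  rows:
    - {"tx": 0, "ty": 0, "tz": 0, "rx": 0, "ry": 0, "rz": 0, "grip": 0}
    - {"tx": 0, "ty": 0, "tz": 0, "rx": 0, "ry": 0, "rz": 0, "grip": 0}
    - {"tx": 0, "ty": 0, "tz": 0, "rx": 0, "ry": 0, "rz": 0, "grip": 0}
    - {"tx": 0, "ty": 0, "tz": 0, "rx": 0, "ry": 0, "rz": 0, "grip": 0}
    - {"tx": 0, "ty": 0, "tz": 0, "rx": 0, "ry": 0, "rz": 0, "grip": 0}
    - {"tx": 0, "ty": 0, "tz": 0, "rx": 0, "ry": 0, "rz": 0, "grip": 0}

```text
t: 3.7
eef_pos: [563.1, 67.2, 106.0]
tcp_rot: [-1.57, -0.0, -1.473]
ft_force: [-1.4, 0.6, 4.8]
opening: 0.375
```

Run:
```python
from h import *
s=env.state(); print(s['t'],s['eef_pos'],s['tcp_rot'],s['ft_force'],s['moment'],s['opening'])
p,d=env.read_camera('wrist'); cv2.imwrite('pics/w6.png',p)
W=cloud('wrist',d)
pl=W[205:245,435:475].reshape(-1,3); m=(pl[:,2]>48)&(pl[:,2]<72); print('plunger pts',m.sum()); q=pl[m]; u=np.array([.098,-.995]); a=q[:,:2]@u; print('front end along slide',np.sort(a)[:5], 'tcp',s['eef_pos'][:2]@u); f=q[a<np.sort(a)[0]+10]; print(f.mean(0),f[:,2].max())
```

```text
3.7 [563.09070533  67.18306349 105.97939284] [-1.57026425e+00 -1.28045611e-04 -1.47302816e+00] [-1.35820191  0.56098722  4.84047316] [0.02636905 0.11141764 0.05382374] 0.3752371284468113
plunger pts 388
front end along slide [77.54515601 77.64379821 77.75000814 77.786874   77.8101218 ] tcp -11.664259048517795
[572.95959284 -25.84231721  62.52504975] 66.30516341278118
```

View pics/w6.png

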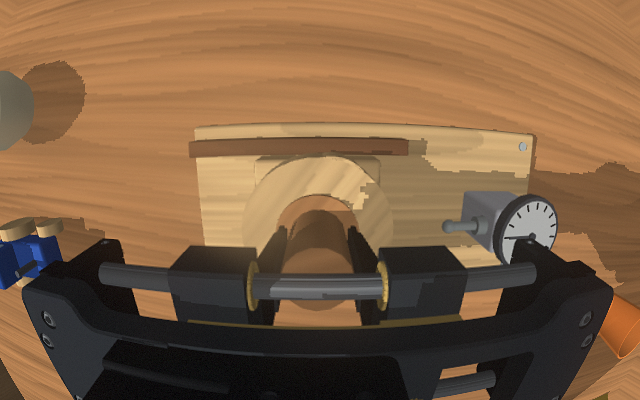

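Gripped, with the opening at 35.6 mm. The measured gap between rim and plunger is about 39 mm. I'll advance 34 mm first.

Request:
move_arm:
  rows:
    - {"tx": 0.6, "ty": 0, "tz": 0, "rx": 0, "ry": 0, "rz": 0, "grip": 0}
    - {"tx": 0.8, "ty": 0, "tz": 0, "rx": 0, "ry": 0, "rz": 0, "grip": 0}
    - {"tx": 0.8, "ty": 0, "tz": 0, "rx": 0, "ry": 0, "rz": 0, "grip": 0}
    - {"tx": 0.8, "ty": 0, "tz": 0, "rx": 0, "ry": 0, "rz": 0, "grip": 0}
    - {"tx": 0.4, "ty": 0, "tz": 0, "rx": 0, "ry": 0, "rz": 0, "grip": 0}
    - {"tx": 0, "ty": 0, "tz": 0, "rx": 0, "ry": 0, "rz": 0, "grip": 0}
    - {"tx": 0, "ty": 0, "tz": 0, "rx": 0, "ry": 0, "rz": 0, "grip": 0}
    - {"tx": 0, "ty": 0, "tz": 0, "rx": 0, "ry": 0, "rz": 0, "grip": 0}

```text
t: 4.42
eef_pos: [566.5, 32.7, 106.0]
tcp_rot: [-1.57, -0.0, -1.473]
ft_force: [-0.5, -1.0, 6.1]
opening: 0.373
```

Run:
```python
from h import *
s=env.state(); print(s['t'],s['eef_pos'],s['tcp_rot'],s['ft_force'],s['moment'],s['opening'])
p,d=env.read_camera('wrist'); cv2.imwrite('pics/w7.png',cv2.resize(p[130:270,290:490],None,fx=4,fy=4,interpolation=cv2.INTER_CUBIC))
```

```text
4.4167 [566.54009731  32.72322156 105.95709519] [-1.57008921e+00 -4.69926428e-04 -1.47315646e+00] [-0.47498325 -1.04496389  6.09067084] [-0.16097676  0.13240109  0.00191692] 0.37251672876134373
```

View pics/w7.png

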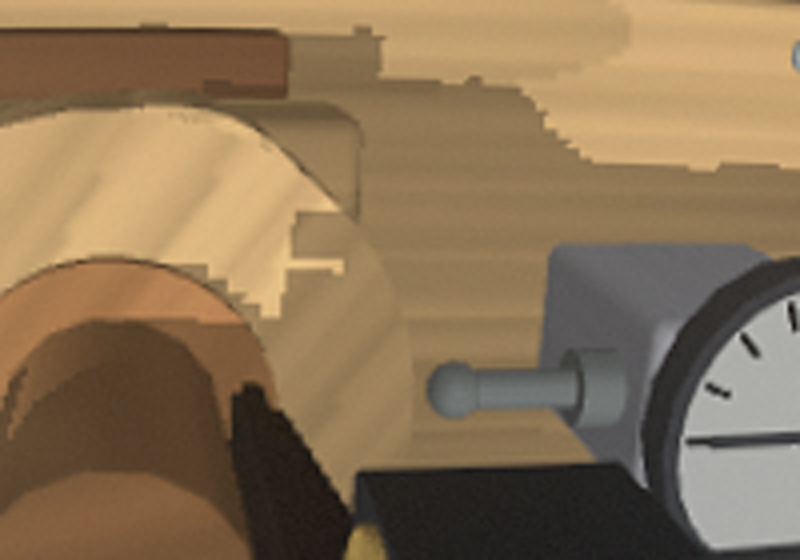

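The rim is at zoom x≈413 and the ball front at x≈427, leaving a gap of about 3–4 mm, with the needle at rest pointing left. Closing slowly.

Request:
move_arm:
  rows:
    - {"tx": 0.2, "ty": 0, "tz": 0, "rx": 0, "ry": 0, "rz": 0, "grip": 0}
    - {"tx": 0.2, "ty": 0, "tz": 0, "rx": 0, "ry": 0, "rz": 0, "grip": 0}
    - {"tx": 0, "ty": 0, "tz": 0, "rx": 0, "ry": 0, "rz": 0, "grip": 0}
    - {"tx": 0, "ty": 0, "tz": 0, "rx": 0, "ry": 0, "rz": 0, "grip": 0}

```text
t: 4.8
eef_pos: [566.9, 28.9, 106.0]
tcp_rot: [-1.57, -0.0, -1.473]
ft_force: [-0.8, -0.6, 6.2]
opening: 0.378
```

Request:
move_arm:
  rows:
    - {"tx": 0.1, "ty": 0, "tz": 0, "rx": 0, "ry": 0, "rz": 0, "grip": 0}
    - {"tx": 0, "ty": 0, "tz": 0, "rx": 0, "ry": 0, "rz": 0, "grip": 0}
    - {"tx": 0, "ty": 0, "tz": 0, "rx": 0, "ry": 0, "rz": 0, "grip": 0}

```text
t: 5.05
eef_pos: [567.0, 28.0, 106.0]
tcp_rot: [-1.57, -0.0, -1.473]
ft_force: [-1.3, 0.2, 5.4]
opening: 0.377
```

Request:
move_arm:
  rows:
    - {"tx": 0.1, "ty": 0, "tz": 0, "rx": 0, "ry": 0, "rz": 0, "grip": 0}
    - {"tx": 0, "ty": 0, "tz": 0, "rx": 0, "ry": 0, "rz": 0, "grip": 0}
    - {"tx": 0, "ty": 0, "tz": 0, "rx": 0, "ry": 0, "rz": 0, "grip": 0}

```text
t: 5.3
eef_pos: [567.1, 27.1, 106.0]
tcp_rot: [-1.57, -0.0, -1.473]
ft_force: [-0.7, 1.2, 5.2]
opening: 0.375
```

Run:
```python
from h import *
s=env.state(); print(s['t'],s['eef_pos'],s['tcp_rot'],s['ft_force'],s['moment'],s['opening'])
p,d=env.read_camera('wrist'); cv2.imwrite('pics/w8.png',cv2.resize(p[130:270,290:490],None,fx=4,fy=4,interpolation=cv2.INTER_CUBIC))
```

```text
5.3 [567.10564623  27.07786866 105.95577377] [-1.57005572e+00 -1.78054085e-04 -1.47302012e+00] [-0.65588117  1.15171024  5.1792217 ] [0.13783615 0.07745992 0.01195455] 0.37540033377183823
```

View pics/w8.png

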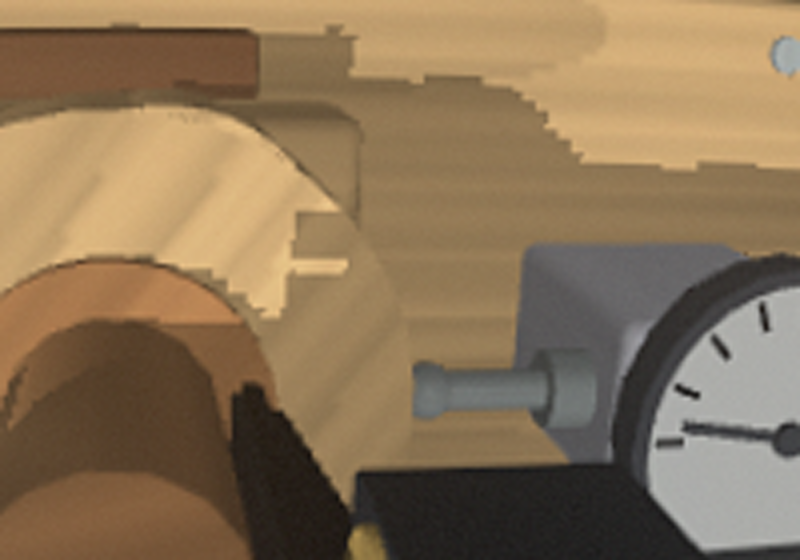

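The ball now touches the rim and the needle has lifted slightly, to zoom tip (690,428). Pressing about 2 mm more.

Request:
move_arm:
  rows:
    - {"tx": 0.1, "ty": 0, "tz": 0, "rx": 0, "ry": 0, "rz": 0, "grip": 0}
    - {"tx": 0.1, "ty": 0, "tz": 0, "rx": 0, "ry": 0, "rz": 0, "grip": 0}
    - {"tx": 0, "ty": 0, "tz": 0, "rx": 0, "ry": 0, "rz": 0, "grip": 0}
    - {"tx": 0, "ty": 0, "tz": 0, "rx": 0, "ry": 0, "rz": 0, "grip": 0}
    - {"tx": 0, "ty": 0, "tz": 0, "rx": 0, "ry": 0, "rz": 0, "grip": 0}
    - {"tx": 0, "ty": 0, "tz": 0, "rx": 0, "ry": 0, "rz": 0, "grip": 0}
    - {"tx": 0, "ty": 0, "tz": 0, "rx": 0, "ry": 0, "rz": 0, "grip": 0}

```text
t: 5.93
eef_pos: [567.3, 25.3, 106.0]
tcp_rot: [-1.57, 0.0, -1.473]
ft_force: [-0.4, 1.2, 6.1]
opening: 0.376
```

Run:
```python
from h import *
s=env.state(); print(s['t'],s['eef_pos'],s['tcp_rot'],s['ft_force'],s['moment'],s['opening'])
p,d=env.read_camera('wrist'); cv2.imwrite('pics/w9.png',cv2.resize(p[130:270,290:490],None,fx=4,fy=4,interpolation=cv2.INTER_CUBIC))
```

```text
5.9333 [567.27781965  25.31746704 105.96319881] [-1.57003070e+00  6.50877435e-05 -1.47301831e+00] [-0.44056779  1.21584674  6.0517967 ] [0.38371243 0.09054295 0.01858493] 0.3761103156714087
```

View pics/w9.png

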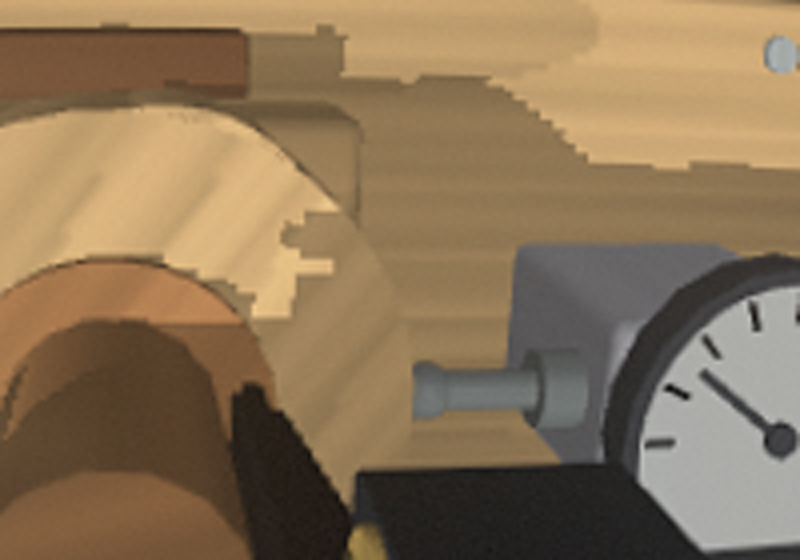

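The needle is now at about 41°, roughly 2.5 mm and 3.7 N, so the plain rim is pressed as intended. I'll turn the high spot counter-clockwise towards the plunger.

Request:
move_arm:
  rows:
    - {"tx": 0, "ty": 0, "tz": 0, "rx": 0, "ry": -0.08, "rz": 0, "grip": 0}
    - {"tx": 0, "ty": 0, "tz": 0, "rx": 0, "ry": -0.08, "rz": 0, "grip": 0}
    - {"tx": 0, "ty": 0, "tz": 0, "rx": 0, "ry": -0.08, "rz": 0, "grip": 0}
    - {"tx": 0, "ty": 0, "tz": 0, "rx": 0, "ry": -0.08, "rz": 0, "grip": 0}
    - {"tx": 0, "ty": 0, "tz": 0, "rx": 0, "ry": -0.08, "rz": 0, "grip": 0}
    - {"tx": 0, "ty": 0, "tz": 0, "rx": 0, "ry": 0, "rz": 0, "grip": 0}
    - {"tx": 0, "ty": 0, "tz": 0, "rx": 0, "ry": 0, "rz": 0, "grip": 0}

```text
t: 6.57
eef_pos: [567.2, 25.6, 105.9]
tcp_rot: [-1.57, 0.0, -1.073]
ft_force: [-1.2, 4.9, 6.2]
opening: 0.376
```

```bash
cat > look.py <<'E'
from h import *; import sys
s=env.state(); print(s['t'],s['eef_pos'],s['tcp_rot'],s['ft_force'],s['moment'],s['opening'])
p,d=env.read_camera('wrist')
o=proj('wrist',[[576.8,-86,88],[571,-24,60]]); print(o)
W=cloud('wrist',d); np.save(sys.argv[1]+'.npy',W)
cv2.imwrite('pics/%s.png'%sys.argv[1],cv2.resize(p[100:300,250:500],None,fx=3,fy=3,interpolation=cv2.INTER_CUBIC))
E
python3 look.py w10
```

```text
6.5667 [567.22684327  25.55229316 105.94887929] [-1.57001731e+00  1.31708610e-04 -1.07253238e+00] [-1.19780158  4.9498517   6.20769942] [0.84046383 0.05474291 0.05756394] 0.3759615276548582
[[463.1224451  298.30103349]
 [381.3075317  253.78967191]]
```

View pics/w10.png

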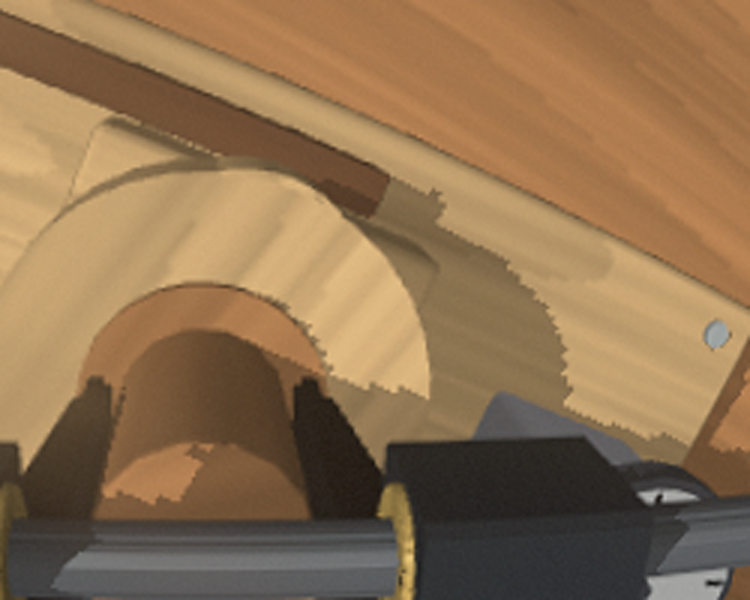

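The gripper now hides the dial from the wrist camera, but the force rose by about 3.7 N, as expected about 16° short of the peak. I'll sweep across the peak and average the force at each stop.

```bash
cat > meas.py <<'E'
from h import *
F=[];M=[]
for i in range(6):
    env.read_camera('top'); s=env.state(); F.append(s['ft_force']);M.append(s['moment'])
F=np.array(F);M=np.array(M)
print('t',s['t'].__round__(2),'yaw',round(s['tcp_rot'][2],3),np.round(s['eef_pos'],2),'F',F.mean(0).round(2),F.std(0).round(2),'M',M.mean(0).round(3),M.std(0).round(3))
E
python3 meas.py
```

```text
t 6.92 yaw -1.073 [567.22  25.57 105.94] F [-0.46  4.7   5.58] [0.34 0.42 0.41] M [0.821 0.076 0.015] [0.016 0.029 0.03 ]
```

Request:
move_arm:
  rows:
    - {"tx": 0, "ty": 0, "tz": 0, "rx": 0, "ry": -0.06, "rz": 0, "grip": 0}
    - {"tx": 0, "ty": 0, "tz": 0, "rx": 0, "ry": -0.06, "rz": 0, "grip": 0}
    - {"tx": 0, "ty": 0, "tz": 0, "rx": 0, "ry": 0, "rz": 0, "grip": 0}
    - {"tx": 0, "ty": 0, "tz": 0, "rx": 0, "ry": 0, "rz": 0, "grip": 0}

```text
t: 7.25
eef_pos: [567.2, 25.8, 105.9]
tcp_rot: [-1.57, 0.0, -0.953]
ft_force: [-0.3, 6.3, 6.6]
opening: 0.375
```

```bash
python3 meas.py
```

```text
t 7.55 yaw -0.953 [567.19  25.75 105.95] F [-0.64  6.05  6.05] [0.47 0.45 0.25] M [1.034 0.061 0.006] [0.014 0.03  0.034]
```

Request:
move_arm:
  rows:
    - {"tx": 0, "ty": 0, "tz": 0, "rx": 0, "ry": -0.075, "rz": 0, "grip": 0}
    - {"tx": 0, "ty": 0, "tz": 0, "rx": 0, "ry": -0.075, "rz": 0, "grip": 0}
    - {"tx": 0, "ty": 0, "tz": 0, "rx": 0, "ry": 0, "rz": 0, "grip": 0}
    - {"tx": 0, "ty": 0, "tz": 0, "rx": 0, "ry": 0, "rz": 0, "grip": 0}

```text
t: 7.88
eef_pos: [567.3, 25.9, 105.9]
tcp_rot: [-1.57, -0.0, -0.802]
ft_force: [-0.6, 6.8, 6.2]
opening: 0.374
```

```bash
python3 meas.py
```

```text
t 8.18 yaw -0.803 [567.26  25.85 105.95] F [0.69 6.6  5.4 ] [0.38 0.43 0.81] M [1.196 0.042 0.287] [0.025 0.018 0.018]
```

Request:
move_arm:
  rows:
    - {"tx": 0, "ty": 0, "tz": 0, "rx": 0, "ry": -0.075, "rz": 0, "grip": 0}
    - {"tx": 0, "ty": 0, "tz": 0, "rx": 0, "ry": -0.075, "rz": 0, "grip": 0}
    - {"tx": 0, "ty": 0, "tz": 0, "rx": 0, "ry": 0, "rz": 0, "grip": 0}
    - {"tx": 0, "ty": 0, "tz": 0, "rx": 0, "ry": 0, "rz": 0, "grip": 0}

```text
t: 8.52
eef_pos: [567.3, 25.9, 105.9]
tcp_rot: [-1.57, -0.0, -0.652]
ft_force: [-0.0, 6.6, 5.5]
opening: 0.371
```

```bash
python3 meas.py
```

```text
t 8.82 yaw -0.653 [567.27  25.87 105.97] F [0.21 6.94 5.57] [0.39 0.42 0.22] M [1.205 0.037 0.247] [0.025 0.021 0.03 ]
```

Request:
move_arm:
  rows:
    - {"tx": 0, "ty": 0, "tz": 0, "rx": 0, "ry": -0.075, "rz": 0, "grip": 0}
    - {"tx": 0, "ty": 0, "tz": 0, "rx": 0, "ry": -0.075, "rz": 0, "grip": 0}
    - {"tx": 0, "ty": 0, "tz": 0, "rx": 0, "ry": 0, "rz": 0, "grip": 0}
    - {"tx": 0, "ty": 0, "tz": 0, "rx": 0, "ry": 0, "rz": 0, "grip": 0}

```text
t: 9.15
eef_pos: [567.3, 25.7, 105.9]
tcp_rot: [-1.57, -0.0, -0.502]
ft_force: [-0.5, 6.5, 5.8]
opening: 0.374
```

```bash
python3 meas.py
```

```text
t 9.45 yaw -0.503 [567.24  25.71 105.96] F [-0.36  5.71  5.87] [0.41 0.58 0.43] M [1.016 0.036 0.185] [0.024 0.032 0.032]
```

Mx peaks near yaw -0.73, with the values either side roughly symmetric, and 10 N was never exceeded. I'll use the lesser rise, visible on the camera's side, to confirm that the wheel turned with the tool.

```bash
cat > rim.py <<'E'
from h import *; import sys
p,d=env.read_camera('wrist'); W=cloud('wrist',d)
cv2.imwrite('pics/%s.png'%sys.argv[1],p)
s=env.state(); print(s['eef_pos'][:2],s['tcp_rot'][2])
best=None
w=W[(W[...,2]>64)&(W[...,2]<80)&(np.hypot(W[...,0]-567,W[...,1]-26)<75)][:,:2]
A=np.arange(-180,180,5)
def rim(c):
    v=w-c; th=np.degrees(np.arctan2(v[:,1],v[:,0])); r=np.hypot(*v.T)
    return np.array([np.sort(r[abs((th-a+180)%360-180)<2.5])[-4] if (abs((th-a+180)%360-180)<2.5).sum()>20 else np.nan for a in A])
c=s['eef_pos'][:2].copy()
for k in range(8):
    r=rim(c); ok=np.isfinite(r)&(r>45)&(r<51.2); a=np.radians(A[ok])
    X=np.c_[np.cos(a),np.sin(a),np.ones(ok.sum())]; q,*_=np.linalg.lstsq(X,r[ok],rcond=None); c+=q[:2]*.7
r=rim(c); print(c,q[2]); print([(int(a),round(float(x),1)) for a,x in zip(A,r) if np.isfinite(x)])
E
python3 rim.py w11
```

```text
[567.27549727  25.73040823] -0.5027783286814752
[567.2078941   26.81500996] 49.20505458150274
[(-50, 43.4), (-45, 43.1), (-40, 49.3), (-35, 49.4), (-30, 49.4), (-25, 49.1), (-20, 49.0), (-15, 49.0), (-10, 49.0), (-5, 49.0), (0, 48.7), (5, 48.7), (10, 48.7), (15, 48.9), (20, 48.9), (25, 48.6), (30, 49.7), (35, 50.4), (40, 50.8), (45, 50.7), (50, 50.2), (55, 49.6), (60, 48.7), (65, 48.7), (70, 48.9), (75, 48.8), (80, 48.7), (85, 48.8), (90, 48.8), (95, 49.0), (100, 49.0), (105, 48.9), (110, 49.1), (115, 49.0), (120, 49.0), (125, 49.0), (130, 49.3), (135, 49.3), (140, 49.6), (145, 49.2), (150, 49.9), (155, 49.6), (160, 49.9), (165, 48.4), (170, 43.1)]
```

View pics/w11.png

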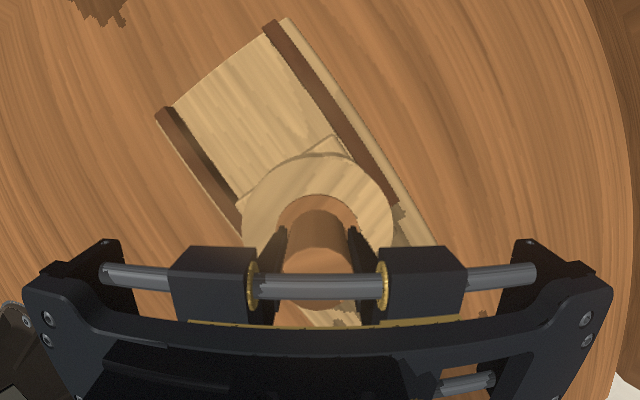

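The lesser rise is now at about 42°, which puts the high spot at about -67°, so by vision the peak is on the plunger at yaw ≈ -0.81. The force sweep gives -0.73. I'll split the difference at -0.765.

Request:
move_arm:
  rows:
    - {"tx": 0, "ty": 0, "tz": 0, "rx": 0, "ry": 0.065, "rz": 0, "grip": 0}
    - {"tx": 0, "ty": 0, "tz": 0, "rx": 0, "ry": 0.065, "rz": 0, "grip": 0}
    - {"tx": 0, "ty": 0, "tz": 0, "rx": 0, "ry": 0.065, "rz": 0, "grip": 0}
    - {"tx": 0, "ty": 0, "tz": 0, "rx": 0, "ry": 0.065, "rz": 0, "grip": 0}
    - {"tx": 0, "ty": 0, "tz": 0, "rx": 0, "ry": 0, "rz": 0, "grip": 0}
    - {"tx": 0, "ty": 0, "tz": 0, "rx": 0, "ry": 0, "rz": 0, "grip": 0}
    - {"tx": 0, "ty": 0, "tz": 0, "rx": 0, "ry": 0, "rz": 0, "grip": 0}

```text
t: 10.08
eef_pos: [567.2, 25.9, 106.0]
tcp_rot: [-1.57, 0.0, -0.764]
ft_force: [-1.3, 8.5, 6.3]
opening: 0.376
```

```bash
python3 meas.py; python3 rim.py w12
```

```text
t 10.38 yaw -0.764 [567.15  25.83 105.97] F [-0.75  6.74  6.03] [0.65 0.32 0.51] M [ 1.119  0.073 -0.272] [0.033 0.013 0.037]
[567.16770631  25.83129029] -0.7637829232158702
[567.48621078  26.73824965] 49.20251550748542
[(-65, 43.4), (-60, 43.3), (-55, 49.4), (-50, 49.7), (-45, 49.2), (-40, 48.9), (-35, 49.2), (-30, 48.9), (-25, 49.0), (-20, 49.1), (-15, 48.8), (-10, 48.8), (-5, 48.6), (0, 48.8), (5, 48.8), (10, 48.7), (15, 50.0), (20, 50.4), (25, 50.8), (30, 50.7), (35, 50.2), (40, 49.3), (45, 48.6), (50, 48.6), (55, 48.8), (60, 48.9), (65, 48.8), (70, 48.8), (75, 48.8), (80, 48.9), (85, 49.0), (90, 48.9), (95, 49.1), (100, 48.9), (105, 49.1), (110, 49.1), (115, 49.3), (120, 49.2), (125, 49.5), (130, 49.3), (135, 49.9), (140, 49.9), (145, 50.1), (150, 47.8), (155, 43.1)]
```

The lesser rise is at about 27.5°, so the high spot is at about -81.5°, within 3° of the plunger at -84.4°. I'll ease back 4.5 mm to about 3 N and then open the jaws.

Request:
move_arm:
  rows:
    - {"tx": -0.11, "ty": 0, "tz": 0.1, "rx": 0, "ry": 0, "rz": 0, "grip": 0}
    - {"tx": -0.11, "ty": 0, "tz": 0.1, "rx": 0, "ry": 0, "rz": 0, "grip": 0}
    - {"tx": -0.12, "ty": 0, "tz": 0.1, "rx": 0, "ry": 0, "rz": 0, "grip": 0}
    - {"tx": 0, "ty": 0, "tz": 0, "rx": 0, "ry": 0, "rz": 0, "grip": 0}
    - {"tx": 0, "ty": 0, "tz": 0, "rx": 0, "ry": 0, "rz": 0, "grip": 0}
    - {"tx": 0, "ty": 0, "tz": 0, "rx": 0, "ry": 0, "rz": 0, "grip": 0}

```text
t: 10.93
eef_pos: [566.8, 29.9, 106.0]
tcp_rot: [-1.57, -0.0, -0.763]
ft_force: [0.5, 2.8, 6.2]
opening: 0.376
```

```bash
python3 meas.py
```

```text
t 11.23 yaw -0.763 [566.84  29.9  105.96] F [-0.55  3.21  6.27] [0.52 0.29 0.4 ] M [ 0.539  0.118 -0.068] [0.027 0.027 0.008]
```

Request:
move_arm:
  rows:
    - {"tx": 0, "ty": 0, "tz": 0, "rx": 0, "ry": 0, "rz": 0, "grip": 42}
    - {"tx": 0, "ty": 0, "tz": 0, "rx": 0, "ry": 0, "rz": 0, "grip": 46}
    - {"tx": 0, "ty": 0, "tz": 0, "rx": 0, "ry": 0, "rz": 0, "grip": 50}
    - {"tx": 0, "ty": 0, "tz": 0, "rx": 0, "ry": 0, "rz": 0, "grip": 55}
    - {"tx": 0, "ty": 0, "tz": 0, "rx": 0, "ry": 0, "rz": 0, "grip": 60}
    - {"tx": 0, "ty": 0, "tz": 0, "rx": 0, "ry": 0, "rz": 0, "grip": 65}
    - {"tx": 0, "ty": 0, "tz": 0, "rx": 0, "ry": 0, "rz": 0, "grip": 65}
    - {"tx": 0, "ty": 0, "tz": 0, "rx": 0, "ry": 0, "rz": 0, "grip": 65}

```text
t: 11.9
eef_pos: [566.6, 29.9, 105.6]
tcp_rot: [-1.571, -0.0, -0.763]
ft_force: [-0.6, 0.0, -0.3]
opening: 0.646
```

```bash
python3 meas.py; python3 rim.py w13
```

```text
t 12.2 yaw -0.763 [566.65  29.91 105.62] F [-0.16  0.01 -0.24] [0.47 0.35 0.26] M [-0.022 -0.022  0.001] [0.014 0.023 0.028]
[566.67054843  29.9243451 ] -0.7629353314354572
[567.73035776  32.15805798] 48.53638232632004
[(-180, 45.8), (-175, 43.3), (-90, 44.3), (-85, 47.8), (-80, 44.8), (-75, 40.1), (-70, 37.2), (-65, 35.8), (-60, 34.8), (-55, 34.1), (-50, 49.5), (-45, 49.4), (-40, 49.2), (-35, 48.7), (-30, 48.8), (-25, 48.7), (-20, 48.2), (-15, 48.1), (-10, 47.9), (-5, 48.1), (0, 47.9), (5, 48.0), (10, 48.0), (15, 49.3), (20, 49.5), (25, 49.8), (30, 49.7), (35, 49.1), (40, 48.6), (45, 47.7), (50, 47.6), (55, 47.8), (60, 47.9), (65, 48.1), (70, 47.9), (75, 48.3), (80, 48.2), (85, 48.1), (90, 48.4), (95, 48.2), (100, 48.3), (105, 48.7), (110, 48.5), (115, 49.2), (120, 48.9), (125, 49.1), (130, 49.4), (135, 49.3), (140, 49.7), (145, 50.2), (150, 34.0), (155, 34.5), (160, 35.6), (165, 37.5), (170, 41.9), (175, 47.6)]
```

View pics/w13.png

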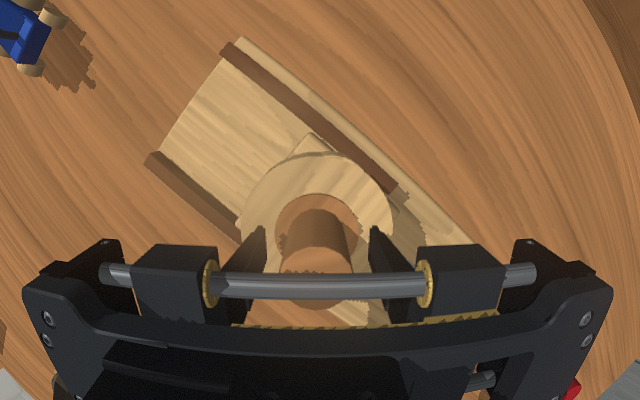

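The knob at (318,255) is free and the jaws are clear. I'll lift straight up and check.

Request:
move_arm:
  rows:
    - {"tx": 0, "ty": 0, "tz": 0, "rx": 0, "ry": 0, "rz": 0, "grip": 80}
    - {"tx": 0, "ty": 0, "tz": 0, "rx": 0, "ry": 0, "rz": 0, "grip": 80}
    - {"tx": 0, "ty": -2, "tz": 0, "rx": 0, "ry": 0, "rz": 0, "grip": 80}
    - {"tx": 0, "ty": -3, "tz": 0, "rx": 0, "ry": 0, "rz": 0, "grip": 80}
    - {"tx": 0, "ty": -3, "tz": 0, "rx": 0, "ry": 0, "rz": 0, "grip": 80}
    - {"tx": 0, "ty": -3, "tz": 0, "rx": 0, "ry": 0, "rz": 0, "grip": 80}
    - {"tx": 0, "ty": -2, "tz": 0, "rx": 0, "ry": 0, "rz": 0, "grip": 80}
    - {"tx": 0, "ty": 0, "tz": 0, "rx": 0, "ry": 0, "rz": 0, "grip": 80}
    - {"tx": 0, "ty": 0, "tz": 0, "rx": 0, "ry": 0, "rz": 0, "grip": 80}
    - {"tx": 0, "ty": 0, "tz": 0, "rx": 0, "ry": 0, "rz": 0, "grip": 80}

```text
t: 13.08
eef_pos: [566.2, 29.9, 234.9]
tcp_rot: [-1.572, 0.001, -0.763]
ft_force: [-0.2, -0.3, -0.3]
opening: 0.8
```

Request:
move_arm:
  rows:
    - {"tx": 0, "ty": 0, "tz": 1.5, "rx": 0, "ry": 0.12, "rz": 0, "grip": 80}
    - {"tx": 0, "ty": 0, "tz": 0, "rx": 0, "ry": 0.12, "rz": 0, "grip": 80}
    - {"tx": 0, "ty": 0, "tz": 0, "rx": 0, "ry": 0.12, "rz": 0, "grip": 80}
    - {"tx": 0, "ty": 0, "tz": 0, "rx": 0, "ry": 0.12, "rz": 0, "grip": 80}
    - {"tx": 0, "ty": 0, "tz": 0, "rx": 0, "ry": 0.12, "rz": 0, "grip": 80}
    - {"tx": 0, "ty": 0, "tz": 0, "rx": 0, "ry": 0.11, "rz": 0, "grip": 80}
    - {"tx": 0, "ty": 0, "tz": 0, "rx": 0, "ry": 0, "rz": 0, "grip": 80}
    - {"tx": 0, "ty": 0, "tz": 0, "rx": 0, "ry": 0, "rz": 0, "grip": 80}
    - {"tx": 0, "ty": 0, "tz": 0, "rx": 0, "ry": 0, "rz": 0, "grip": 80}

```text
t: 13.83
eef_pos: [576.8, 40.8, 234.9]
tcp_rot: [-1.572, 0.0, -1.469]
ft_force: [-0.6, -0.3, -0.1]
opening: 0.798
```

```bash
python3 rim.py w14
python3 - <<'E'
import cv2
p=cv2.imread('pics/w14.png'); cv2.imwrite('pics/w14z.png',cv2.resize(p[110:260,260:480],None,fx=3.6,fy=3.6,interpolation=cv2.INTER_CUBIC))
E
```

```text
[576.89830302  40.77439045] -1.4699618820109774
[566.73205465  30.74565104] 49.15220772148992
[(-180, 49.2), (-175, 49.5), (-170, 49.7), (-165, 48.8), (-160, 49.1), (-155, 48.9), (-150, 49.8), (-145, 48.8), (-140, 49.6), (-135, 49.0), (-130, 49.0), (-125, 48.7), (-120, 49.1), (-115, 48.7), (-110, 49.2), (-105, 49.2), (-100, 50.5), (-95, 51.5), (-90, 52.7), (-85, 65.3), (-80, 53.0), (-75, 52.2), (-70, 51.2), (-65, 50.1), (-60, 49.0), (-55, 48.3), (-50, 48.5), (-45, 48.5), (-40, 48.4), (-35, 49.1), (-30, 48.1), (-25, 49.4), (-20, 48.8), (-15, 48.7), (-10, 49.0), (-5, 49.3), (0, 49.2), (5, 49.2), (10, 49.2), (15, 49.8), (20, 50.6), (25, 51.1), (30, 51.3), (35, 50.2), (40, 50.1), (45, 49.1), (50, 49.1), (55, 48.5), (60, 49.1), (65, 48.7), (70, 49.1), (75, 49.2), (80, 48.4), (85, 48.5), (90, 49.1), (95, 48.2), (100, 48.5), (105, 48.7), (110, 49.0), (115, 48.9), (120, 49.5), (125, 48.7), (130, 49.8), (135, 49.2), (140, 49.0), (145, 49.3), (150, 49.3), (155, 49.1), (160, 50.0), (165, 49.0), (170, 49.4), (175, 49.2)]
```

View pics/w14z.png

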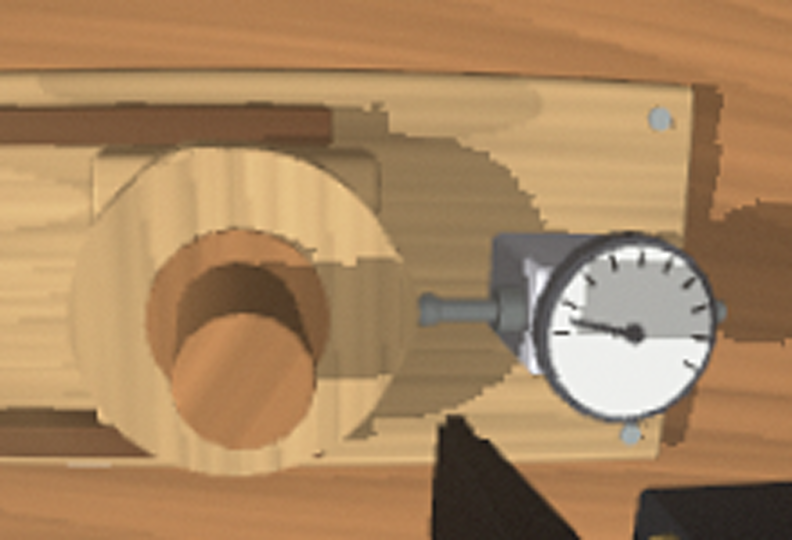

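The high spot spans about -103° to -62°, centred on about -83° against the plunger at -84.4°. The needle stands about 10° (0.18 rad, 0.6 mm, roughly 0.9 N) above rest, so the rim is still touching. Handing in.

```bash
python3 -c "
from cell import env
print(env.job_done()); print(env.state()['t'])"
```

```text
the job is handed in; nothing more can be done
None
the job is handed in; nothing more can be done
```

The wheel is let go with its highest spot on the plunger and still touching it. I handed the job in at about 14 s; no verdict was reported.

**What I did**
- I took the knob, slid it about 40 mm to the plunger and pressed the plain rim about 2.5 mm (about 3.7 N).
- I turned the wheel about 56° counter-clockwise. The load peaked at roughly 9.7 N, and I estimated it from the needle and wrist readings rather than measuring it at the plunger.
- I turned back onto the peak, eased off to about 3 N, opened the jaws and lifted clear.

**Last checks**
- **High spot:** in the final wrist image it is centred at bearing about -83°. The plunger is at -84.4°, so it is well inside the 13° allowed. The lesser rise is at about 28°, which fits the 109° spacing.
- **Contact:** the needle stands about 0.18 rad above rest, or roughly 0.9 N. The wrist force was zero after the jaws opened.
- **Toys:** the arm went nowhere near the toys, but I did not measure their positions again at the end.

**What disagreed**
- **Peak angle:** the force sweep and the camera differed by about 4°, so I stopped between them.
- **Wrist sensor:** it read lower than the needle (about 1.2 N against 3.7 N on the plain rim).
- **Twist at the wrist:** an unexplained moment of up to 0.29 N m appeared about the vertical during the turn and was gone after release.
- **First moves:** my first two move calls were refused because their rows were incomplete; they cost no robot time.

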